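# Wedge up the printing screen and switch the vacuum on

## Robot

A 6-joint arm with a two-finger parallel gripper is mounted at the origin on the work surface. World frame = base frame: x ahead of the robot, y to its left, z up, the work surface at z = 0. Lengths are in mm, angles in rad, forces in N, time in s.
With the tool pointing down it reaches from about 325 to 900 mm from the base axis. Payload 6.1 kg.
Tool frame: the origin (TCP) lies at the very end of the fingers, on their centre line; the grasp point (between the pads) lies 19 mm behind it; z points along the fingers, y is the line along which they close (so a half turn about z gives the same grasp; the last joint's range is limited). The gripper opens to 87 mm and grips with 3 to 60 N. Pads are 19 mm wide; open, the fingers measure 117 mm over their backs; the gripper's body (75 mm by 190 mm) begins 51 mm behind the grasp point.
Start: joints at [1.049, 0.22, 1.526, -0, 1.395, -0.126], TCP at [240.964, 576.673, 222.538] pointing down, gripper open.
Joint ranges: [-2.98, 2.98], [-0.91, 2.08], [0.09, 2.57], [-1.24, 4.39], [0.2, 2.65], [-2.68, 2.68]. Speed limits (rad/s): [2.57, 2.57, 3.01, 3.14, 3.14, 3.14].

## Interface

Orientations are given as [roll, pitch, yaw] about the fixed x, y, z axes, in that order (R = Rz(yaw) Ry(pitch) Rx(roll)).
In Python, from cell import sensors, cams, hand_in, regions_of gives the robot as it stands.
- The arm moves only by the tool arm_command, never from a script. Its argument "rows" is a list of rows, each an object of numbers: "tx", "ty", "tz": the shift along the tool's x, y, z in m; "rx", "ry", "rz": the turn, a rotation vector about the tool's x, y, z in degrees; "grip": the opening, from -1 (shut) to 1 (fully open). A call has 1 to 12 rows; each row shifts and turns the commanded pose from where the row before left it, along the tool's axes as they then stand; what a row does not reach is not made up. A row lasts 1/8 s, in which the tool goes at most 62.5 mm and 10.7 degrees, less where a joint would pass 70% of its speed; a pose out of reach is approached as far as the arm can. A call with a gripper value outside its range is refused whole. The fingers move at their own pace and stop on an object; "force" is the grip in N (left out, the last holds). Time passes only in rows, so rows that do not move let the fingers close. It gives the time, the measured TCP pose, the force, the opening and the grip force at its end, in the units of the state.
- sensors.observe(): the state, without advancing time (a new reading comes with each control period).
- cams.capture(name): name is "side" or "top"; returns a dict with "frame" (384x512x3 uint8, red, green, blue), "camera_matrix" (3x3 intrinsics, pixels), "position" and "rotation" of the camera in the world. Camera axes: x right, y up, looking along -z (the intrinsics and any distortion apply to the point x, -y, -z); pixel columns grow to the right and rows downward; lengths in mm; the calibration is good to about 2 mm. A picture is of the moment at which its call begins. There is no depth.
- hand_in(): hands the job in; it is judged then, once.
Trained networks look in a picture, given as the dict that the camera call returned (one of the last four; its "shot" number tells which), for a name from the list of things; names that differ only in an ending like _2 or _b are one class to them, and where a whole thing is asked for, a point or a joint stands for the part that bears it (a point fixed in the world has none). Each returns a list of dicts, best first, with "score" (0 to 1); they miss things now and then, are a little off and sometimes report something else, mostly with a low value. They report only what shows in the picture. A call takes as long as a camera call. They do not tell look-alikes from the thing itself.
- regions_of(name, picture): "pixels" (384x512 bool, what is visible of it) and "bbox" ([centre column, centre row, width, height] in pixels, round what is visible of it).
The state is a dict: "t": time; "qpos": joint angles; "qd": joint speeds; "tau": joint torques, N m; "tcp_pos": TCP position; "eef_rot": TCP orientation; "ft_force": force on the tool from outside, world axes, zero at the start; "torque": the same for the moment, N m; "gripper_width": finger opening in mm; "grip_force": force on a finger pad.
Only numpy, scipy, OpenCV 4.12 (cv2) and the standard library are available. Lean on these libraries where they do the work, as an engineer would, in place of code of your own. Each camera call takes 0.05 s, during which the arm holds its last target. There are 200 camera calls.

## Task

Get the small printing screen ready to print: rest the nose of the wooden wedge loosely in the gap between the screen frame and the jig's slanted stop and let go of it, then take it afresh at its raised head, clear of the jig, and drive it in until it is tight and the frame is pressed against the opposite fence. After that, push the vacuum selector in and turn it clockwise by one position, so that it springs back out there. Leave everything released, and do not disturb the ink tub, squeegee and ink knife.

Things in the scene. Friction and masses are not known exactly. Their poses are not given: they have to be found in the camera images.
- jig: Fixed wooden jig, rails 25 mm high, a U open to its own -x (robot's side), front plane at x = -80 mm. Origin on the table inside the U. Fence on the +y side, inner face y = +100 mm; back rail at x = +82 mm; slanted stop on the -y side. The wedge goes into the gap between the screen frame's -y side and the stop, along +x.
- jig_mouth (a point): Middle of the gap's mouth at table height, (-80, -92, 0) mm in the jig's frame, same axes (x points into the gap). With the frame against the fence the gap spans y = -12 to +12 mm here for the first 20 mm of depth, then narrows from the stop's side (-y) to the wedge's own taper. At the start it is 2 to 4 mm narrower, as the frame stands off the fence.
- screen_frame: Loose wooden screen-printing frame 160 x 180 x 25 mm, 0.2 kg, lying in the jig. Origin under its centre, axes as the jig's. It starts 2 to 4 mm off the fence (origin at jig y = +6 to +8 mm) and is against the fence at jig y = +10 mm.
- wedge: Loose dark wooden wedge, 125 long, 26 mm high, about 60 g, lying on its underside; origin under mid-length, x towards the thin nose. Face y = +10 mm is straight (goes against the frame); the other tapers at 0.15 from y = 0 at the nose to -10.5 mm at x = -7.5 mm; behind that a parallel shank 20.5 mm wide. The last 22 mm (x = -62.5 to -40.5) is a head 56 mm high.
- wedge_nose (a point): Middle of the nose at table height, (62.5, 5, 0) mm in the wedge's frame. Tight, it stands near (101, 7) mm in the mouth's frame: only the head is then outside the gap; fingers round the shank would hit the jig. Over the last 25 mm the wedge slides along the stop, drifting 0.15 mm to jig +y per mm of depth, and shoves the frame over (under 8 N); a push of about 20 N makes it tight.
- wedge_head (a point): Centre of the raised part of the head, 43 mm above its underside, at (-51.5, 0, 43) mm in the wedge's frame. The part above the wedge's body and the jig (26 to 56 mm high) can be taken along the wedge's length (22 mm) or across (20.5 mm).
- unit: Fixed grey vacuum control box 150 x 150 x 55 mm, origin under its centre, selector on the middle of its flat top. Three black dots of growing size on the top, 46 mm from the selector's axis, mark its three positions: the smallest in the box's -x direction, then 60 and 120 degrees clockwise seen from above.
- selector_grip (a point): On the selector's vertical axis at the height to grip, 96 mm above the table when out. The black selector is a disc, 48 mm diameter (top 74 mm above the table when out), carrying a round upright grip, 38 mm diameter, top at 107 mm. A white line on top runs from the axis to the rim, along this point's -x axis, and points at the dot in force.
- selector (a joint): Turn of the selector, rad, growing clockwise seen from above: 0 at the smallest dot (start), 1.047 at the middle dot, 2.094 at the largest. It has about 0.08 rad of play either way in each position. It cannot turn while it is out, and must not be forced. Let go within about 0.1 rad of a position it springs out there; let go between positions it stays in.
- selector_push (a joint): How far the selector is pushed in (down), m: 0 out, 0.009 fully in. It is free to turn from 0.0075. A spring holds it out: 4 N at first, 8 N when fully in.
- ink_tub: Closed ink tub, 76 mm diameter, 85 mm high, a bystander. Origin under its centre.
- squeegee: Squeegee, 240 mm long wooden bar with a rubber blade, lying flat, 24 mm high, a bystander. Origin under its bar's centre.
- ink_knife: Ink knife lying on the table, a bystander.
Mind the look-alikes: they are no part of the job. Several things have the shape of the wedge; the one meant has the colours described above.

How it is judged:
By the outcome, as a careful person would: the job done as asked, in the order asked, and still so for the second after the job is handed in, with the robot touching nothing.
It also fails if it takes over 61 s, if anything falls off the work surface, if the arm or the gripper's body presses on something with over 40 N, if the wrist force passes 120 N, or if a joint passes its speed limit or range.

## Working session

There is one attempt and no reset: what is moved stays moved. The work goes in short steps, Python scripts to look and compute and a tool call to move; the robot and the scene stay as the last step left them, time stands still between calls to the robot, and variables do not carry over. Pictures are saved under pics/ and viewed, at most 10 in all, crops included, and the job is handed in when it is done.

Besides the shell and the picture viewer there is one more tool, called after "Emit:" by a JSON object that holds its "api" and its "payload", one argument or row to a line. arm_command: Moves the arm, as the interface text tells. Its arguments: {"type":"object","properties":{"rows":{"type":"array"},"force":{"type":"number"}},"required":["rows"]}

```bash
mkdir -p pics; ls; python3 - <<'E'
from cell import sensors,cams,regions_of
import cv2,numpy as np
for n in ("top","side"):
    p=cams.capture(n); cv2.imwrite(f"pics/{n}0.png",p["frame"][:,:,::-1])
    print(n,p["camera_matrix"],p["position"],p["rotation"],[k for k in p])
    for o in ("wedge","unit","selector_grip","screen_frame","jig","wedge_head"):
        print(o,[(round(r["score"],2),np.round(r["bbox"]).tolist()) for r in regions_of(o,p)])
s=sensors.observe();print(s["tcp_pos"],s["eef_rot"],s["t"])
E
```

```text
pics
top [[430.17478713   0.         254.02123264]
 [  0.         430.17478713 191.19952671]
 [  0.           0.           1.        ]] [ 477.5804869    13.25053873 1312.0179222 ] [ 0.07055817 -0.00442784 -1.60092997] ['frame', 'camera_matrix', 'position', 'rotation', 'shot']
wedge [(0.85, [152.0, 248.0, 43.0, 12.0]), (0.76, [211.0, 266.0, 32.0, 35.0]), (0.73, [307.0, 263.0, 17.0, 45.0]), (0.54, [252.0, 234.0, 32.0, 38.0])]
unit [(0.73, [200.0, 175.0, 66.0, 64.0]), (0.22, [255.0, 234.0, 28.0, 33.0])]
selector_grip [(0.5, [199.0, 172.0, 16.0, 11.0])]
screen_frame [(0.63, [318.0, 162.0, 63.0, 62.0])]
jig [(0.93, [320.0, 156.0, 101.0, 71.0]), (0.69, [246.0, 124.0, 28.0, 27.0])]
wedge_head [(0.81, [254.0, 234.0, 29.0, 31.0]), (0.78, [309.0, 264.0, 17.0, 41.0]), (0.76, [154.0, 248.0, 45.0, 10.0]), (0.52, [210.0, 266.0, 34.0, 36.0])]
side [[486.50287035   0.         250.71281516]
 [  0.         486.50287035 199.55373588]
 [  0.           0.           1.        ]] [ 399.04244846 -906.09969343 1176.6118318 ] [ 0.71204045  0.01417047 -0.20131863] ['frame', 'camera_matrix', 'position', 'rotation', 'shot']
wedge [(0.91, [183.0, 273.0, 46.0, 18.0]), (0.7, [178.0, 197.0, 31.0, 28.0]), (0.55, [210.0, 220.0, 34.0, 38.0]), (0.52, [189.0, 156.0, 5.0, 34.0])]
unit [(0.78, [260.0, 178.0, 68.0, 54.0])]
selector_grip [(0.73, [259.0, 165.0, 12.0, 21.0])]
screen_frame [(0.76, [298.0, 267.0, 67.0, 63.0])]
jig [(0.86, [306.0, 271.0, 75.0, 88.0])]
wedge_head [(0.76, [187.0, 155.0, 10.0, 35.0]), (0.71, [174.0, 198.0, 30.0, 29.0]), (0.64, [212.0, 222.0, 35.0, 36.0]), (0.55, [183.0, 270.0, 44.0, 20.0])]
[240.9452422  576.70172475 222.55915505] [3.14154396e+00 5.48325330e-07 2.74585922e+00] 0.7
```

```bash
python3 - <<'E'
import cv2
a=cv2.imread("pics/top0.png");b=cv2.imread("pics/side0.png")
cv2.imwrite("pics/top1.png",cv2.resize(a[90:310,110:390],(763,600),interpolation=cv2.INTER_CUBIC))
cv2.imwrite("pics/side1.png",cv2.resize(b[110:330,120:400],(763,600),interpolation=cv2.INTER_CUBIC))
E
```

```text
(no output)
```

View pics/top1.png

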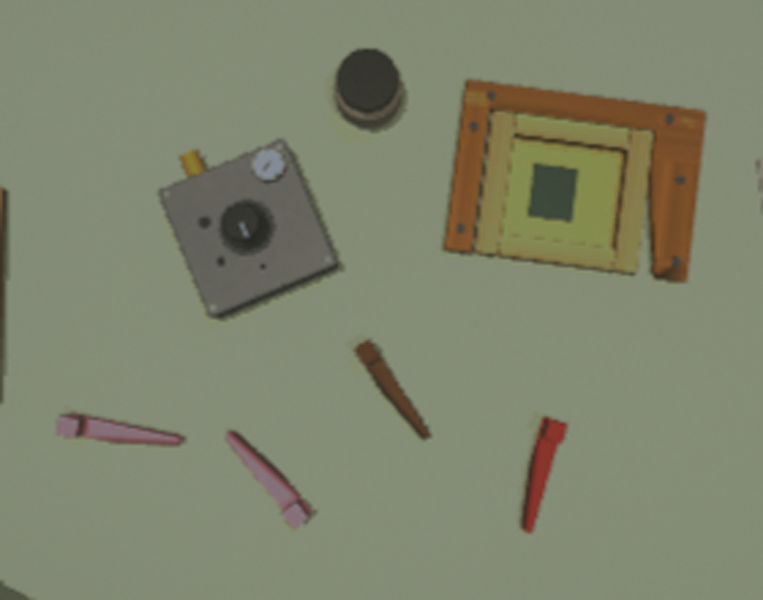

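View pics/side1.png

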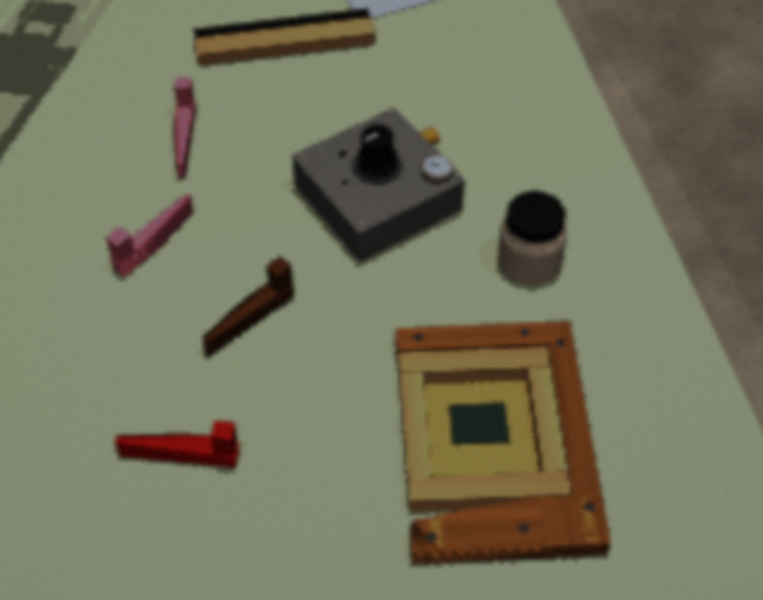

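The top crop shows the dark wooden wedge with its head at about (366,350) and its nose at (427,437). The pink and red ones are look-alikes. The jig's mouth opens downward near (652,275). The selector is at (245,228), with the smallest dot at (263,266). The side crop agrees: wedge head (280,270), nose (208,345).

Next I fit poses by silhouette in both cameras.

```bash
cat > h.py <<'E'
import numpy as np,cv2
from scipy.spatial.transform import Rotation as R
from scipy.optimize import minimize
def proj(p,X):
    Rm=np.array(p["rotation"]); Rm=Rm if Rm.shape==(3,3) else R.from_euler("xyz",Rm).as_matrix()
    c=(np.atleast_2d(X)-p["position"])@Rm; c=c*[1,-1,-1]
    u=c@np.array(p["camera_matrix"]).T; return u[:,:2]/u[:,2:]
def w(q,X):  # pose (x,y,yaw) -> world
    X=np.atleast_2d(np.array(X,float)); c,s=np.cos(q[2]),np.sin(q[2])
    return np.c_[q[0]+c*X[:,0]-s*X[:,1],q[1]+s*X[:,0]+c*X[:,1],X[:,2]]
def prism(poly,z0,z1): return np.array([[x,y,z] for x,y in poly for z in (z0,z1)],float)
def box(x0,x1,y0,y1,z0,z1): return prism([(x0,y0),(x0,y1),(x1,y0),(x1,y1)],z0,z1)
S=4
def render(p,q,parts):
    im=np.zeros((384*S,512*S),np.uint8)
    for X in parts:
        h=cv2.convexHull(((proj(p,w(q,X))+.5)*S*16-8).astype(np.int32)); cv2.fillConvexPoly(im,h,255,shift=4)
    return cv2.resize(im,(512,384),interpolation=cv2.INTER_AREA)/255.
WEDGE=[prism([(62.5,10),(62.5,0),(-7.5,-10.5),(-62.5,-10.5),(-62.5,10)],0,26),box(-62.5,-40.5,-10.5,10,0,56)]
FRAME=[box(-80,80,-90,90,0,25)]
UNIT=[box(-75,75,-75,75,0,55)]
def fit(obs,parts,q0):  # obs: [(pic,mask)]
    f=lambda q:sum(np.abs(render(p,q,parts)-m).sum()/m.sum() for p,m in obs)
    best=None
    for k in range(3):
        q0=np.array(q0,float); sx=q0+np.array([[0,0,0],[12,0,0],[0,12,0],[0,0,.2]])/(1+k)
        r=minimize(f,q0,method="Nelder-Mead",options=dict(initial_simplex=sx,xatol=.05,fatol=1e-4,maxiter=200)); q0=r.x
    return q0,r.fun
def ray(p,uv,z):
    Rm=np.array(p["rotation"]); Rm=Rm if Rm.shape==(3,3) else R.from_euler("xyz",Rm).as_matrix()
    d=np.linalg.inv(p["camera_matrix"])@[uv[0],uv[1],1]; d=Rm@(d*[1,-1,-1]); P=np.array(p["position"])
    return P+d*(z-P[2])/d[2]
def net(name,p,near):
    from cell import regions_of
    r=[a for a in regions_of(name,p) if a["score"]>.3]
    a=min(r,key=lambda a:np.hypot(a["bbox"][0]-near[0],a["bbox"][1]-near[1])); return a["pixels"].astype(float),a["bbox"]
E
python3 - <<'E'
from h import *
from cell import cams
P={n:cams.capture(n) for n in("top","side")}
T,Sd=P["top"],P["side"]
print(ray(T,(254,234),20),ray(Sd,(210,220),20),ray(T,(199,172),107),ray(Sd,(259,158),107))
def run(n,parts,a,b,q0):
    o=[(T,net(n,T,a)[0]),(Sd,net(n,Sd,b)[0])]
    for k in (o,o[:1],o[1:]): print(n,*[np.round(v,3) for v in fit(k,parts,q0)],[m.sum() for _,m in k])
w0=ray(T,(255,234),13)
run("wedge",WEDGE,(255,234),(210,220),[w0[0],w0[1],-2.53])
f0=ray(T,(318,162),20); run("screen_frame",FRAME,(318,162),(298,267),[f0[0],f0[1],-.1])
u0=ray(T,(200,175),40); run("unit",UNIT,(200,175),(260,178),[u0[0],u0[1],.4])
# dark-pixel wedge mask
for p,c in((T,(255,234)),(Sd,(210,220))):
    hsv=cv2.cvtColor(p["frame"],cv2.COLOR_RGB2HSV); print(hsv[c[1]-3:c[1]+4:3,c[0]-3:c[0]+4:3].tolist(),hsv[c[1]+20,c[0]-25])
E
```

```text
[440.450462     8.70976724  20.        ] [445.42783752  21.2356898   20.        ] [621.33314276 158.56495259 107.        ] [628.60261108 164.61844548 107.        ]
wedge [440.576   7.623  -2.601] 0.345 [np.float64(278.0), np.float64(410.0)]
wedge [441.195   7.568  -2.598] 0.208 [np.float64(278.0)]
wedge [441.185   8.931  -2.612] 0.129 [np.float64(410.0)]
screen_frame [ 6.57954e+02 -1.88168e+02 -1.65000e-01] 0.091 [np.float64(3230.0), np.float64(3269.0)]
screen_frame [ 6.57635e+02 -1.89024e+02 -1.67000e-01] 0.03 [np.float64(3230.0)]
screen_frame [ 6.58549e+02 -1.86262e+02 -1.64000e-01] 0.052 [np.float64(3269.0)]
unit [6.25528e+02 1.60531e+02 3.73000e-01] 0.142 [np.float64(2708.0), np.float64(2168.0)]
unit [6.24076e+02 1.59629e+02 3.81000e-01] 0.051 [np.float64(2708.0)]
unit [6.25680e+02 1.62816e+02 3.38000e-01] 0.081 [np.float64(2168.0)]
[[[13, 132, 89], [13, 133, 90], [41, 38, 140]], [[17, 104, 66], [13, 136, 90], [24, 57, 108]], [[37, 56, 124], [14, 116, 75], [13, 135, 91]]] [ 41  40 141]
[[[39, 48, 142], [39, 48, 128], [18, 92, 61]], [[39, 48, 121], [10, 159, 48], [10, 202, 62]], [[10, 175, 51], [8, 182, 66], [10, 215, 45]]] [ 40  45 141]
```

```bash
cat > jigfit.py <<'E'
from h import *
from cell import cams
T,Sd=[cams.capture(n) for n in("top","side")]
F=[658,-188,-.165]
def parts(v):
    a,b,c=v
    stop=lambda:prism([(-80,-104),(-60,-104),(82,-82.7),(82,-c),(-80,-c)],0,25)
    return [box(-80,82+b,100,100+a,0,25),box(82,82+b,-c,100+a,0,25),stop()]
obs=[]
for p,c in((T,(320,156)),(Sd,(306,271))):
    m,_=net("jig",p,c); print(m.sum()); fm=cv2.erode(render(p,F,FRAME),np.ones((3,3)))
    fm=cv2.dilate(render(p,F,FRAME),np.ones((3,3)))
    obs.append((p,m,1-fm))
def f(z,o=obs): return sum((k*np.abs(render(p,z[:3],parts(z[3:]))-m)).sum() for p,m,k in o)/1000
for o in (obs,obs[:1],obs[1:]):
    z=np.array([658,-195,-.165,25,25,130.])
    for k in range(3):
        sx=np.vstack([z,z+np.diag([8,8,.1,8,8,8])/(1+k)])
        r=minimize(f,z,args=(o,),method="Nelder-Mead",options=dict(initial_simplex=sx,maxiter=400,xatol=.05,fatol=1e-4)); z=r.x
    print(np.round(z,3),r.fun, "mouth",w(z,[-80,-92,0]).round(1),"frame in jig",((np.array(F[:2])-z[:2])@np.array([[np.cos(z[2]),-np.sin(z[2])],[np.sin(z[2]),np.cos(z[2])]])).round(1))
E
python3 jigfit.py
python3 - <<'E'
from h import *
from cell import cams
T=cams.capture("top"); im=cv2.resize(T["frame"][:,:,::-1],None,fx=6,fy=6,interpolation=cv2.INTER_CUBIC)
def dr(q,parts,col):
    for X in parts:
        for z in set(X[:,2]):
            h=cv2.convexHull(((proj(T,w(q,X[X[:,2]==z]))+.5)*6).astype(np.int32)); cv2.polylines(im,[h],True,col,1)
dr([440.8,8,-2.603],WEDGE,(255,255,0)); dr([658,-188,-.165],FRAME,(255,0,0)); dr([625.3,161,.373],UNIT,(0,255,255))
cv2.imwrite("pics/ov.png",cv2.resize(im[120*6:270*6,165*6:375*6],(800,571),interpolation=cv2.INTER_AREA))
E
```

```text
2198.0
2762.0
[ 6.56314e+02 -1.95927e+02 -1.64000e-01  3.03930e+01  2.74770e+01
  1.37919e+02] 0.22610898885044214 mouth [[ 562.4 -273.6    0. ]] frame in jig [0.4 8.1]
[ 6.56482e+02 -1.96129e+02 -1.67000e-01  3.02480e+01  2.54020e+01
  1.37671e+02] 0.09044313725490195 mouth [[ 562.3 -273.6    0. ]] frame in jig [0.1 8.3]
[ 6.56378e+02 -1.95442e+02 -1.65000e-01  3.04230e+01  2.91020e+01
  1.38439e+02] 0.08268541330257592 mouth [[ 562.4 -273.1    0. ]] frame in jig [0.4 7.6]
```

View pics/ov.png

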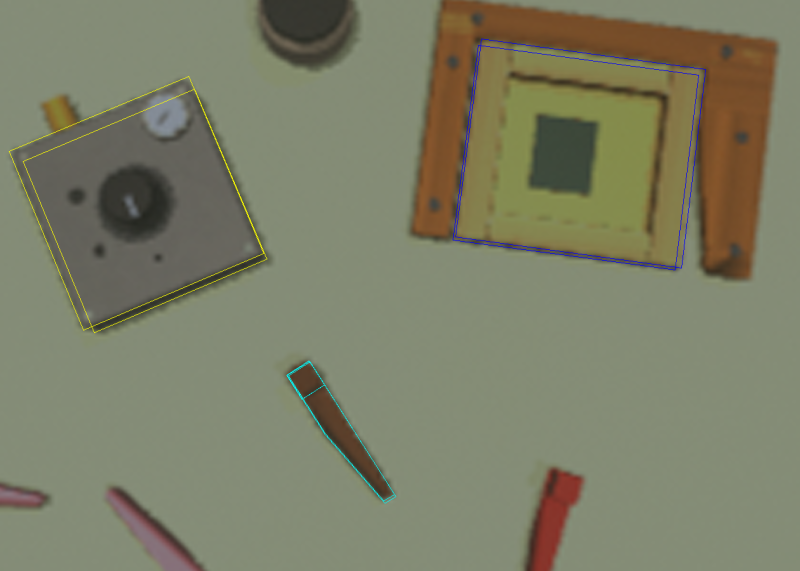

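The overlay fits the wedge, frame and unit closely. The wedge head is near px (306,378), and the jig mouth lies between the frame's corner (681,268) and the stop's front (712,265). I'll write a small planner for the row numbers.

```bash
cat > plan.py <<'E'
import sys,json,numpy as np
from cell import sensors
from scipy.spatial.transform import Rotation as R
# usage: plan.py x y z yaw n
def plan(x,y,z,yaw,n):
    s=sensors.observe(); Rc=R.from_euler("xyz",s["eef_rot"]); p=np.array(s["tcp_pos"])
    Rt=R.from_euler("xyz",[np.pi,0,yaw]); d=(Rc.inv()*Rt).as_rotvec(degrees=True)
    if d[2]<-179.9: d=-d
    st=np.round(d/n,1); P=p.copy(); Rr=Rc; rows=[]
    for k in range(n):
        g=p+(np.array([x,y,z])-p)*(k+1)/n; t=np.round(Rr.inv().apply(g-P)/1000,3 if k<n-1 else 4)
        P=P+Rr.apply(t*1000); Rr=Rr*R.from_rotvec(st,degrees=True)
        rows.append({a:float(b) for a,b in zip(("tx","ty","tz","rx","ry","rz"),[*t,*st]) if b})
    print(json.dumps(rows)); print("t",s["t"],"end",P.round(1),Rr.as_euler("xyz").round(3),"j",np.round(s["qpos"],2))
if __name__=="__main__":
    a=list(map(float,sys.argv[1:])); plan(*a[:4],int(a[4]))
E
python3 plan.py 485 34.4 110 0.539 12
```

```text
[{"tx": -0.036, "ty": -0.034, "tz": 0.009, "rz": 10.5}, {"tx": -0.042, "ty": -0.027, "tz": 0.01, "rz": 10.5}, {"tx": -0.046, "ty": -0.018, "tz": 0.009, "rz": 10.5}, {"tx": -0.048, "ty": -0.01, "tz": 0.01, "rz": 10.5}, {"tx": -0.05, "ty": -0.001, "tz": 0.009, "rz": 10.5}, {"tx": -0.049, "ty": 0.008, "tz": 0.009, "rz": 10.5}, {"tx": -0.046, "ty": 0.017, "tz": 0.01, "rz": 10.5}, {"tx": -0.043, "ty": 0.025, "tz": 0.009, "rz": 10.5}, {"tx": -0.038, "ty": 0.032, "tz": 0.009, "rz": 10.5}, {"tx": -0.03, "ty": 0.039, "tz": 0.01, "rz": 10.5}, {"tx": -0.024, "ty": 0.044, "tz": 0.009, "rz": 10.5}, {"tx": -0.0147, "ty": 0.0471, "tz": 0.0095, "rz": 10.5}]
t 1.35 end [485.   34.4 110. ] [-3.142  0.     0.547] j [ 1.05  0.22  1.53  0.    1.39 -0.13]
```

Emit:
{"api": "arm_command", "payload": {
  "rows": [
    {"tx": -0.036, "ty": -0.034, "tz": 0.009, "rz": 10.5},
    {"tx": -0.042, "ty": -0.027, "tz": 0.01, "rz": 10.5},
    {"tx": -0.046, "ty": -0.018, "tz": 0.009, "rz": 10.5},
    {"tx": -0.048, "ty": -0.01, "tz": 0.01, "rz": 10.5},
    {"tx": -0.05, "ty": -0.001, "tz": 0.009, "rz": 10.5},
    {"tx": -0.049, "ty": 0.008, "tz": 0.009, "rz": 10.5},
    {"tx": -0.046, "ty": 0.017, "tz": 0.01, "rz": 10.5},
    {"tx": -0.043, "ty": 0.025, "tz": 0.009, "rz": 10.5},
    {"tx": -0.038, "ty": 0.032, "tz": 0.009, "rz": 10.5},
    {"tx": -0.03, "ty": 0.039, "tz": 0.01, "rz": 10.5},
    {"tx": -0.024, "ty": 0.044, "tz": 0.009, "rz": 10.5},
    {"tx": -0.0147, "ty": 0.0471, "tz": 0.0095, "rz": 10.5}
  ]
}}

```text
validation failed for argument at $.ro...
```

```bash
python3 plan.py 485 34.4 26 0.539 4
```

```text
[{"tx": -0.109, "ty": -0.102, "tz": 0.049, "rz": 31.6}, {"tx": -0.145, "ty": -0.029, "tz": 0.049, "rz": 31.6}, {"tx": -0.14, "ty": 0.051, "tz": 0.049, "rz": 31.6}, {"tx": -0.0922, "ty": 0.1164, "tz": 0.0495, "rz": 31.6}]
t 1.35 end [485.   34.4  26. ] [-3.142  0.     0.54 ] j [ 1.05  0.22  1.53  0.    1.39 -0.13]
```

Emit:
{"api": "arm_command", "payload": {
  "rows": [
    {"tx": -0.036, "ty": -0.034, "tz": 0.009, "rx": 0, "ry": 0, "rz": 10.5, "grip": 1}
  ]
}}

```text
t: 1.48
tcp_pos: [260.6, 533.1, 214.1]
eef_rot: [3.139, -0.001, 2.562]
ft_force: [0.5, -0.8, -0.5]
gripper_width: 87.1
grip_force: 0.0
```

Emit:
{"api": "arm_command", "payload": {
  "rows": [
    {"tx": -0.042, "ty": -0.027, "tz": 0.01, "rx": 0, "ry": 0, "rz": 10.5, "grip": 1},
    {"tx": -0.046, "ty": -0.018, "tz": 0.009, "rx": 0, "ry": 0, "rz": 10.5, "grip": 1},
    {"tx": -0.048, "ty": -0.01, "tz": 0.01, "rx": 0, "ry": 0, "rz": 10.5, "grip": 1},
    {"tx": -0.05, "ty": -0.001, "tz": 0.009, "rx": 0, "ry": 0, "rz": 10.5, "grip": 1},
    {"tx": -0.049, "ty": 0.008, "tz": 0.009, "rx": 0, "ry": 0, "rz": 10.5, "grip": 1},
    {"tx": -0.046, "ty": 0.017, "tz": 0.01, "rx": 0, "ry": 0, "rz": 10.5, "grip": 1},
    {"tx": -0.043, "ty": 0.025, "tz": 0.009, "rx": 0, "ry": 0, "rz": 10.5, "grip": 1},
    {"tx": -0.038, "ty": 0.032, "tz": 0.009, "rx": 0, "ry": 0, "rz": 10.5, "grip": 1},
    {"tx": -0.03, "ty": 0.039, "tz": 0.01, "rx": 0, "ry": 0, "rz": 10.5, "grip": 1},
    {"tx": -0.024, "ty": 0.044, "tz": 0.009, "rx": 0, "ry": 0, "rz": 10.5, "grip": 1},
    {"tx": -0.0147, "ty": 0.0471, "tz": 0.0095, "rx": 0, "ry": 0, "rz": 10.5, "grip": 1},
    {"tx": 0, "ty": 0, "tz": 0, "rx": 0, "ry": 0, "rz": 0, "grip": 1}
  ]
}}

```text
t: 2.98
tcp_pos: [485.7, 31.7, 109.7]
eef_rot: [3.141, 0.001, 0.541]
ft_force: [0.0, 0.7, 0.5]
gripper_width: 87.0
grip_force: 0.0
```

```bash
sed -i 's/ if b})/})/; s/json.dumps(rows)/json.dumps([dict(r,grip=G) for r in rows])/; s/^import sys/G=float(__import__("sys").argv[6])\nimport sys/' plan.py; python3 plan.py 485 34.4 26 0.539 4 1
```

```text
[{"tx": 0.0, "ty": -0.001, "tz": 0.021, "rx": 0.0, "ry": 0.0, "rz": 0.0, "grip": 1.0}, {"tx": 0.0, "ty": -0.0, "tz": 0.021, "rx": 0.0, "ry": 0.0, "rz": 0.0, "grip": 1.0}, {"tx": 0.001, "ty": -0.001, "tz": 0.021, "rx": 0.0, "ry": 0.0, "rz": 0.0, "grip": 1.0}, {"tx": -0.0002, "ty": -0.0007, "tz": 0.0207, "rx": 0.0, "ry": 0.0, "rz": 0.0, "grip": 1.0}]
t 2.975 end [485.   34.4  26. ] [3.141e+00 1.000e-03 5.410e-01] j [-0.1   0.    1.99 -0.    1.15  0.93]
```

Emit:
{"api": "arm_command", "payload": {
  "rows": [
    {"tx": 0, "ty": 0, "tz": 0.028, "rx": 0, "ry": 0, "rz": 0, "grip": 1},
    {"tx": 0, "ty": 0, "tz": 0.028, "rx": 0, "ry": 0, "rz": 0, "grip": 1},
    {"tx": 0, "ty": 0, "tz": 0.018, "rx": 0, "ry": 0, "rz": 0, "grip": 1},
    {"tx": 0, "ty": 0, "tz": 0.01, "rx": 0, "ry": 0, "rz": 0, "grip": 1},
    {"tx": 0, "ty": 0, "tz": 0, "rx": 0, "ry": 0, "rz": 0, "grip": 1}
  ]
}}

```text
t: 3.6
tcp_pos: [484.5, 35.1, 25.8]
eef_rot: [-3.141, 0.001, 0.548]
ft_force: [-0.2, -0.6, 0.6]
gripper_width: 87.1
grip_force: 0.0
```

```bash
python3 - <<'E'
from cell import cams,sensors
import cv2
print(sensors.observe()["tcp_pos"])
p=cams.capture("side");cv2.imwrite("pics/g1.png",cv2.resize(p["frame"][140:270,130:290,::-1],(640,520),interpolation=cv2.INTER_CUBIC))
E
```

```text
[484.47669369  35.05700968  25.7529601 ]
```

View pics/g1.png

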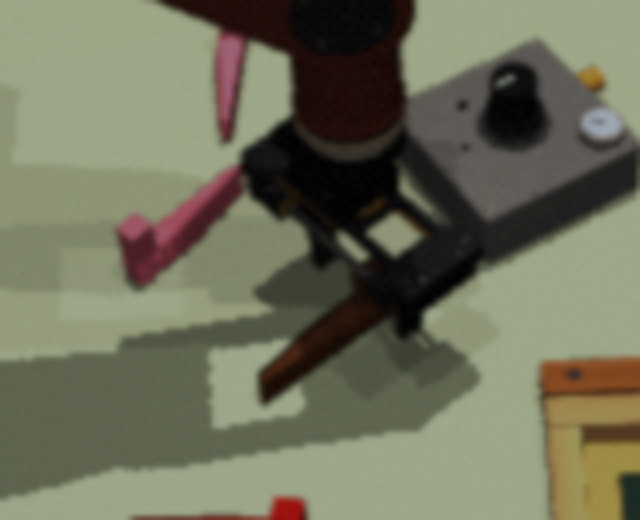

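Fingers straddle the dark wedge's head (about (375,285) in the crop). Closing.

Emit:
{"api": "arm_command", "payload": {
  "rows": [
    {"tx": 0, "ty": 0, "tz": 0, "rx": 0, "ry": 0, "rz": 0, "grip": -1},
    {"tx": 0, "ty": 0, "tz": 0, "rx": 0, "ry": 0, "rz": 0, "grip": -1},
    {"tx": 0, "ty": 0, "tz": 0, "rx": 0, "ry": 0, "rz": 0, "grip": -1},
    {"tx": 0, "ty": 0, "tz": 0, "rx": 0, "ry": 0, "rz": 0, "grip": -1},
    {"tx": 0, "ty": 0, "tz": 0, "rx": 0, "ry": 0, "rz": 0, "grip": -1},
    {"tx": 0, "ty": 0, "tz": 0, "rx": 0, "ry": 0, "rz": 0, "grip": -1},
    {"tx": 0, "ty": 0, "tz": 0, "rx": 0, "ry": 0, "rz": 0, "grip": -1},
    {"tx": 0, "ty": 0, "tz": 0, "rx": 0, "ry": 0, "rz": 0, "grip": -1}
  ],
  "force": 35
}}

```text
t: 4.65
tcp_pos: [485.0, 34.4, 26.0]
eef_rot: [-3.142, 0.0, 0.547]
ft_force: [0.6, -0.5, -0.1]
gripper_width: 20.2
grip_force: 35.0
```

Emit:
{"api": "arm_command", "payload": {
  "rows": [
    {"tx": 0, "ty": 0, "tz": -0.02, "rx": 0, "ry": 0, "rz": 0, "grip": -1},
    {"tx": 0, "ty": 0, "tz": -0.03, "rx": 0, "ry": 0, "rz": 0, "grip": -1},
    {"tx": 0, "ty": 0, "tz": -0.02, "rx": 0, "ry": 0, "rz": 0, "grip": -1},
    {"tx": 0, "ty": 0, "tz": 0, "rx": 0, "ry": 0, "rz": 0, "grip": -1}
  ]
}}

```text
t: 5.15
tcp_pos: [486.5, 34.3, 97.6]
eef_rot: [3.139, -0.003, 0.547]
ft_force: [-0.4, 0.0, -0.3]
gripper_width: 20.2
grip_force: 35.0
```

```bash
python3 plan.py 437.9 -254.3 96 2.977 14 -1
```

```text
[{"tx": -0.014, "ty": 0.016, "tz": 0.0, "rx": 0.0, "ry": 0.0, "rz": -9.9, "grip": -1.0}, {"tx": -0.016, "ty": 0.013, "tz": 0.0, "rx": 0.0, "ry": 0.0, "rz": -9.9, "grip": -1.0}, {"tx": -0.018, "ty": 0.01, "tz": 0.0, "rx": 0.0, "ry": 0.0, "rz": -9.9, "grip": -1.0}, {"tx": -0.02, "ty": 0.007, "tz": 0.0, "rx": 0.0, "ry": 0.0, "rz": -9.9, "grip": -1.0}, {"tx": -0.021, "ty": 0.004, "tz": 0.001, "rx": 0.0, "ry": 0.0, "rz": -9.9, "grip": -1.0}, {"tx": -0.02, "ty": -0.0, "tz": -0.0, "rx": 0.0, "ry": 0.0, "rz": -9.9, "grip": -1.0}, {"tx": -0.021, "ty": -0.004, "tz": -0.0, "rx": 0.0, "ry": 0.0, "rz": -9.9, "grip": -1.0}, {"tx": -0.02, "ty": -0.007, "tz": -0.0, "rx": 0.0, "ry": 0.0, "rz": -9.9, "grip": -1.0}, {"tx": -0.018, "ty": -0.011, "tz": -0.0, "rx": 0.0, "ry": 0.0, "rz": -9.9, "grip": -1.0}, {"tx": -0.016, "ty": -0.013, "tz": 0.0, "rx": 0.0, "ry": 0.0, "rz": -9.9, "grip": -1.0}, {"tx": -0.013, "ty": -0.016, "tz": 0.0, "rx": 0.0, "ry": 0.0, "rz": -9.9, "grip": -1.0}, {"tx": -0.011, "ty": -0.018, "tz": 0.0, "rx": 0.0, "ry": 0.0, "rz": -9.9, "grip": -1.0}, {"tx": -0.007, "ty": -0.02, "tz": 0.0, "rx": 0.0, "ry": 0.0, "rz": -9.9, "grip": -1.0}, {"tx": -0.0038, "ty": -0.0201, "tz": 0.0005, "rx": 0.0, "ry": 0.0, "rz": -9.9, "grip": -1.0}]
t 5.15 end [ 437.9 -254.3   96. ] [3.141 0.004 2.966] j [-0.09  0.02  2.    0.    1.12  0.93]
```

Emit:
{"api": "arm_command", "payload": {
  "rows": [
    {"tx": -0.014, "ty": 0.016, "tz": 0, "rx": 0, "ry": 0, "rz": -9.9, "grip": -1},
    {"tx": -0.016, "ty": 0.013, "tz": 0, "rx": 0, "ry": 0, "rz": -9.9, "grip": -1},
    {"tx": -0.018, "ty": 0.01, "tz": 0, "rx": 0, "ry": 0, "rz": -9.9, "grip": -1},
    {"tx": -0.02, "ty": 0.007, "tz": 0, "rx": 0, "ry": 0, "rz": -9.9, "grip": -1},
    {"tx": -0.021, "ty": 0.004, "tz": 0, "rx": 0, "ry": 0, "rz": -9.9, "grip": -1},
    {"tx": -0.02, "ty": 0, "tz": 0, "rx": 0, "ry": 0, "rz": -9.9, "grip": -1},
    {"tx": -0.021, "ty": -0.004, "tz": 0, "rx": 0, "ry": 0, "rz": -9.9, "grip": -1},
    {"tx": -0.02, "ty": -0.007, "tz": 0, "rx": 0, "ry": 0, "rz": -9.9, "grip": -1},
    {"tx": -0.018, "ty": -0.011, "tz": 0, "rx": 0, "ry": 0, "rz": -9.9, "grip": -1},
    {"tx": -0.016, "ty": -0.013, "tz": 0, "rx": 0, "ry": 0, "rz": -9.9, "grip": -1},
    {"tx": -0.013, "ty": -0.016, "tz": 0, "rx": 0, "ry": 0, "rz": -9.9, "grip": -1},
    {"tx": -0.011, "ty": -0.018, "tz": 0, "rx": 0, "ry": 0, "rz": -9.9, "grip": -1}
  ]
}}

```text
t: 6.65
tcp_pos: [442.6, -213.2, 94.4]
eef_rot: [3.141, -0.002, 2.626]
ft_force: [-0.3, -1.0, -0.8]
gripper_width: 20.3
grip_force: 35.0
```

Emit:
{"api": "arm_command", "payload": {
  "rows": [
    {"tx": -0.007, "ty": -0.02, "tz": 0, "rx": 0, "ry": 0, "rz": -9.9, "grip": -1},
    {"tx": -0.0038, "ty": -0.0201, "tz": 0, "rx": 0, "ry": 0, "rz": -9.9, "grip": -1},
    {"tx": 0, "ty": 0, "tz": 0, "rx": 0, "ry": 0, "rz": 0, "grip": -1},
    {"tx": 0, "ty": 0, "tz": 0, "rx": 0, "ry": 0, "rz": 0, "grip": -1}
  ]
}}

```text
t: 7.15
tcp_pos: [435.9, -253.3, 95.0]
eef_rot: [3.14, -0.002, 2.963]
ft_force: [0.2, 1.0, -1.3]
gripper_width: 19.6
grip_force: 35.0
```

```bash
python3 plan.py 437.9 -254.3 29 2.977 4 -1; python3 - <<'E'
from h import *
from cell import cams
import cv2
for n in("top","side"):
    p=cams.capture(n)
    hsv=cv2.cvtColor(p["frame"],cv2.COLOR_RGB2HSV)
    print(proj(p,[[550,-271,70]]).round())
    cv2.imwrite(f"pics/c_{n}.png",p["frame"][:,:,::-1])
    globals()[n]=p["frame"]
a=cv2.resize(top[160:280,250:390],(560,480),interpolation=cv2.INTER_CUBIC)[:,:,::-1]
cv2.imwrite("pics/c1.png",a)
E
```

```text
[{"tx": -0.001, "ty": -0.0, "tz": 0.016, "rx": 0.0, "ry": -0.0, "rz": -0.2, "grip": -1.0}, {"tx": -0.0, "ty": -0.0, "tz": 0.017, "rx": 0.0, "ry": -0.0, "rz": -0.2, "grip": -1.0}, {"tx": -0.001, "ty": -0.001, "tz": 0.016, "rx": 0.0, "ry": -0.0, "rz": -0.2, "grip": -1.0}, {"tx": -0.0002, "ty": 0.0003, "tz": 0.0169, "rx": 0.0, "ry": -0.0, "rz": -0.2, "grip": -1.0}]
t 7.15 end [ 437.9 -254.3   29. ] [ 3.140e+00 -2.000e-03  2.977e+00] j [-0.68  0.07  1.95  0.    1.13 -2.08]
[[349. 194.]]
[[265. 288.]]
```

View pics/c1.png

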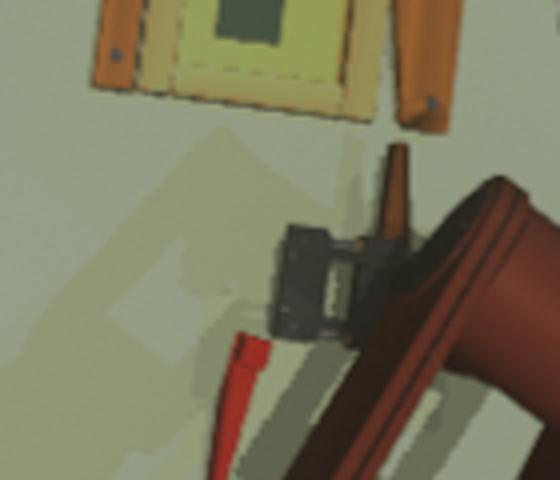

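The nose at crop (399,150) is in line with the gap. I need to check the red wedge at (255,350) against the fingers.

```bash
python3 - <<'E'
from h import *
from cell import cams
p=cams.capture("top")
print(ray(p,(313.7,247.8),56),ray(p,(304,283),26), "nose",ray(p,(250+399/4,160+146/4),96))
E
```

```text
[ 396.39570683 -163.12843177   56.        ] [ 292.12662315 -134.56111438   26.        ] nose [ 540.17976711 -265.46452124   96.        ]
```

Emit:
{"api": "arm_command", "payload": {
  "rows": [
    {"tx": -0.002, "ty": -0.0007, "tz": 0.02, "rx": 0, "ry": 0, "rz": -0.6, "grip": -1},
    {"tx": 0, "ty": 0, "tz": 0.02, "rx": 0, "ry": 0, "rz": 0, "grip": -1},
    {"tx": 0, "ty": 0, "tz": 0.02, "rx": 0, "ry": 0, "rz": 0, "grip": -1},
    {"tx": 0, "ty": 0, "tz": 0.006, "rx": 0, "ry": 0, "rz": 0, "grip": -1},
    {"tx": 0, "ty": 0, "tz": 0, "rx": 0, "ry": 0, "rz": 0, "grip": -1},
    {"tx": 0, "ty": 0, "tz": 0, "rx": 0, "ry": 0, "rz": 0, "grip": -1}
  ]
}}

```text
t: 8.05
tcp_pos: [439.0, -255.6, 31.0]
eef_rot: [-3.141, 0.001, 2.976]
ft_force: [0.1, -0.7, -0.3]
gripper_width: 20.2
grip_force: 35.0
```

```bash
python3 - <<'E'
from h import *
from cell import cams
a=[]
for n,(x,y) in(("top",(300,150)),("side",(190,225))):
    p=cams.capture(n); im=cv2.resize(p["frame"][:,:,::-1],None,fx=5,fy=5,interpolation=cv2.INTER_CUBIC)
    q=[562.4,-273.5,-.165]
    for z in(0,26):
        pts=w(q,[[0,-12,z],[0,12,z],[-12,-1.5,z],[-12,8.5,z]])
        for u,c in zip(proj(p,pts),[(255,0,0)]*2+[(0,255,0)]*2): cv2.circle(im,tuple(((u+.5)*5).astype(int)),3,c,-1)
    a.append(im[y*5:y*5+450,x*5:x*5+400])
cv2.imwrite("pics/d1.png",np.hstack(a))
E
```

```text
(no output)
```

View pics/d1.png

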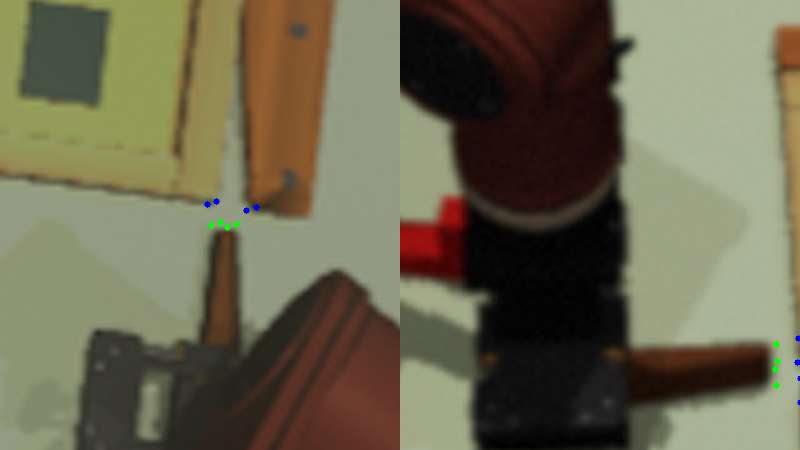

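Both views show the nose about 12 mm short of the mouth and laterally aligned with the prediction (left panel nose (213–238,230), gap (210–255,207)). I'll slide in, set down and release.

Emit:
{"api": "arm_command", "payload": {
  "rows": [
    {"tx": -0.008, "ty": 0, "tz": 0.002, "rx": 0, "ry": 0, "rz": 0, "grip": -1},
    {"tx": -0.01, "ty": 0, "tz": 0.001, "rx": 0, "ry": 0, "rz": 0, "grip": -1},
    {"tx": -0.01, "ty": 0, "tz": 0, "rx": 0, "ry": 0, "rz": 0, "grip": -1},
    {"tx": -0.008, "ty": 0, "tz": 0, "rx": 0, "ry": 0, "rz": 0, "grip": -1},
    {"tx": 0, "ty": 0, "tz": 0.001, "rx": 0, "ry": 0, "rz": 0, "grip": -1},
    {"tx": 0, "ty": 0, "tz": 0.001, "rx": 0, "ry": 0, "rz": 0, "grip": -1},
    {"tx": 0, "ty": 0, "tz": 0, "rx": 0, "ry": 0, "rz": 0, "grip": -1}
  ]
}}

```text
t: 9.02
tcp_pos: [474.5, -261.3, 26.0]
eef_rot: [-3.141, 0.001, 2.976]
ft_force: [1.4, 1.6, 4.2]
gripper_width: 20.2
grip_force: 35.0
```

Emit:
{"api": "arm_command", "payload": {
  "rows": [
    {"tx": 0, "ty": 0, "tz": 0, "rx": 0, "ry": 0, "rz": 0, "grip": 0},
    {"tx": 0, "ty": 0, "tz": 0, "rx": 0, "ry": 0, "rz": 0, "grip": 0},
    {"tx": 0, "ty": 0, "tz": 0, "rx": 0, "ry": 0, "rz": 0, "grip": 0},
    {"tx": 0, "ty": 0, "tz": 0, "rx": 0, "ry": 0, "rz": 0, "grip": 0},
    {"tx": 0, "ty": 0, "tz": -0.03, "rx": 0, "ry": 0, "rz": 0, "grip": 0},
    {"tx": 0, "ty": 0, "tz": -0.04, "rx": 0, "ry": 0, "rz": 0, "grip": 0},
    {"tx": 0, "ty": 0, "tz": 0, "rx": 0, "ry": 0, "rz": 0, "grip": 0},
    {"tx": 0, "ty": 0, "tz": 0, "rx": 0, "ry": 0, "rz": 0, "grip": 0}
  ]
}}

```text
t: 10.02
tcp_pos: [473.6, -260.9, 94.6]
eef_rot: [3.141, -0.0, 2.976]
ft_force: [0.4, -0.7, 0.5]
gripper_width: 43.6
grip_force: 0.0
```

```bash
cat > look.py <<'E'
from h import *
from cell import cams,sensors
import sys
a=[]
for n,(x,y) in(("top",(300,130)),("side",(200,225))):
    p=cams.capture(n); im=cv2.resize(p["frame"][:,:,::-1],None,fx=4,fy=4,interpolation=cv2.INTER_CUBIC)
    a.append(im[y*4:y*4+440,x*4:x*4+400])
cv2.imwrite(sys.argv[1],np.hstack(a)); print(sensors.observe()["tcp_pos"])
E
python3 look.py pics/e1.png; python3 plan.py 474.5 -261.3 96 1.406 9 0
```

```text
[ 472.89012052 -260.4131533    93.54901231]
[{"tx": -0.0, "ty": -0.0, "tz": -0.0, "rx": -0.0, "ry": -0.0, "rz": 10.0, "grip": 0.0}, {"tx": -0.0, "ty": -0.0, "tz": -0.001, "rx": -0.0, "ry": -0.0, "rz": 10.0, "grip": 0.0}, {"tx": -0.001, "ty": 0.0, "tz": 0.0, "rx": -0.0, "ry": -0.0, "rz": 10.0, "grip": 0.0}, {"tx": 0.0, "ty": -0.0, "tz": -0.0, "rx": -0.0, "ry": -0.0, "rz": 10.0, "grip": 0.0}, {"tx": -0.0, "ty": 0.0, "tz": -0.0, "rx": -0.0, "ry": -0.0, "rz": 10.0, "grip": 0.0}, {"tx": -0.0, "ty": 0.0, "tz": -0.001, "rx": -0.0, "ry": -0.0, "rz": 10.0, "grip": 0.0}, {"tx": -0.0, "ty": 0.0, "tz": 0.0, "rx": -0.0, "ry": -0.0, "rz": 10.0, "grip": 0.0}, {"tx": -0.0, "ty": 0.0, "tz": -0.0, "rx": -0.0, "ry": -0.0, "rz": 10.0, "grip": 0.0}, {"tx": -0.0004, "ty": 0.0007, "tz": -0.0005, "rx": -0.0, "ry": -0.0, "rz": 10.0, "grip": 0.0}]
t 10.125 end [ 474.5 -261.3   96. ] [-3.139e+00 -1.000e-03  1.405e+00] j [-0.65  0.15  1.86  0.    1.13 -2.05]
```

View pics/e1.png

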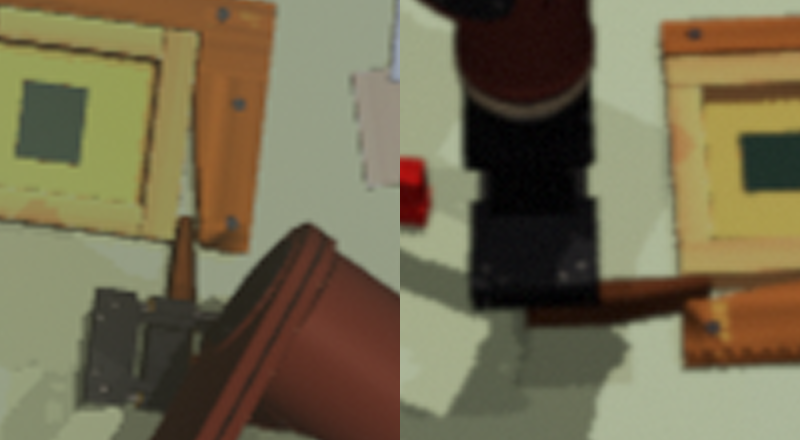

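The nose rests in the gap at about px (185,220) in the left panel, with the wedge released and the frame undisturbed. I'll turn 90° and retake the head along its length.

Emit:
{"api": "arm_command", "payload": {
  "rows": [
    {"tx": 0, "ty": 0, "tz": 0, "rx": 0, "ry": 0, "rz": 10, "grip": 0},
    {"tx": 0, "ty": 0, "tz": 0, "rx": 0, "ry": 0, "rz": 10, "grip": 0},
    {"tx": 0, "ty": 0, "tz": 0, "rx": 0, "ry": 0, "rz": 10, "grip": 0},
    {"tx": 0, "ty": 0, "tz": 0, "rx": 0, "ry": 0, "rz": 10, "grip": 0},
    {"tx": 0, "ty": 0, "tz": 0, "rx": 0, "ry": 0, "rz": 10, "grip": 0},
    {"tx": 0, "ty": 0, "tz": 0, "rx": 0, "ry": 0, "rz": 10, "grip": 0},
    {"tx": 0, "ty": 0, "tz": 0, "rx": 0, "ry": 0, "rz": 10, "grip": 0},
    {"tx": 0, "ty": 0, "tz": 0, "rx": 0, "ry": 0, "rz": 10, "grip": 0},
    {"tx": 0, "ty": 0, "tz": 0, "rx": 0, "ry": 0, "rz": 10, "grip": 0},
    {"tx": 0, "ty": 0, "tz": 0, "rx": 0, "ry": 0, "rz": 0, "grip": 0}
  ]
}}

```text
t: 11.38
tcp_pos: [473.1, -260.6, 93.7]
eef_rot: [-3.139, -0.001, 1.407]
ft_force: [-0.3, -0.4, -0.5]
gripper_width: 43.6
grip_force: 0.0
```

Emit:
{"api": "arm_command", "payload": {
  "rows": [
    {"tx": 0, "ty": 0, "tz": 0.02, "rx": 0, "ry": 0, "rz": 0, "grip": 0},
    {"tx": 0, "ty": 0, "tz": 0.025, "rx": 0, "ry": 0, "rz": 0, "grip": 0},
    {"tx": 0, "ty": 0, "tz": 0.015, "rx": 0, "ry": 0, "rz": 0, "grip": 0},
    {"tx": 0, "ty": 0, "tz": 0.005, "rx": 0, "ry": 0, "rz": 0, "grip": 0},
    {"tx": 0, "ty": 0, "tz": 0, "rx": 0, "ry": 0, "rz": 0, "grip": 0},
    {"tx": 0, "ty": 0, "tz": 0, "rx": 0, "ry": 0, "rz": 0, "grip": 0}
  ]
}}

```text
t: 12.12
tcp_pos: [474.5, -261.6, 31.0]
eef_rot: [3.14, 0.001, 1.406]
ft_force: [0.3, -0.1, -0.2]
gripper_width: 43.5
grip_force: 0.0
```

Emit:
{"api": "arm_command", "payload": {
  "rows": [
    {"tx": 0, "ty": 0, "tz": 0, "rx": 0, "ry": 0, "rz": 0, "grip": -1},
    {"tx": 0, "ty": 0, "tz": 0, "rx": 0, "ry": 0, "rz": 0, "grip": -1},
    {"tx": 0, "ty": 0, "tz": 0, "rx": 0, "ry": 0, "rz": 0, "grip": -1},
    {"tx": 0, "ty": 0, "tz": 0, "rx": 0, "ry": 0, "rz": 0, "grip": -1},
    {"tx": 0, "ty": 0, "tz": 0, "rx": 0, "ry": 0, "rz": 0, "grip": -1},
    {"tx": 0, "ty": 0, "tz": 0, "rx": 0, "ry": 0, "rz": 0, "grip": -1}
  ],
  "force": 30
}}

```text
t: 12.88
tcp_pos: [473.8, -261.2, 30.3]
eef_rot: [-3.141, 0.0, 1.405]
ft_force: [-2.7, 0.5, 4.4]
gripper_width: 21.7
grip_force: 30.0
```

Emit:
{"api": "arm_command", "payload": {
  "rows": [
    {"tx": 0.0003, "ty": 0.005, "tz": 0, "rx": 0, "ry": 0, "rz": 0, "grip": -1},
    {"tx": 0.0003, "ty": 0.005, "tz": 0, "rx": 0, "ry": 0, "rz": 0, "grip": -1},
    {"tx": 0.0003, "ty": 0.005, "tz": 0, "rx": 0, "ry": 0, "rz": 0, "grip": -1},
    {"tx": 0.0003, "ty": 0.005, "tz": 0, "rx": 0, "ry": 0, "rz": 0, "grip": -1},
    {"tx": 0, "ty": 0, "tz": 0, "rx": 0, "ry": 0, "rz": 0, "grip": -1}
  ]
}}

```text
t: 13.5
tcp_pos: [494.2, -263.5, 30.2]
eef_rot: [3.141, 0.0, 1.405]
ft_force: [-1.0, -0.4, 2.7]
gripper_width: 21.9
grip_force: 30.0
```

Emit:
{"api": "arm_command", "payload": {
  "rows": [
    {"tx": 0, "ty": 0.005, "tz": 0, "rx": 0, "ry": 0, "rz": 0, "grip": -1},
    {"tx": 0, "ty": 0.005, "tz": 0, "rx": 0, "ry": 0, "rz": 0, "grip": -1},
    {"tx": 0, "ty": 0.005, "tz": 0, "rx": 0, "ry": 0, "rz": 0, "grip": -1},
    {"tx": 0, "ty": 0.005, "tz": 0, "rx": 0, "ry": 0, "rz": 0, "grip": -1},
    {"tx": 0, "ty": 0.005, "tz": 0, "rx": 0, "ry": 0, "rz": 0, "grip": -1},
    {"tx": 0, "ty": 0.004, "tz": 0, "rx": 0, "ry": 0, "rz": 0, "grip": -1},
    {"tx": 0, "ty": 0, "tz": 0, "rx": 0, "ry": 0, "rz": 0, "grip": -1}
  ]
}}

```text
t: 14.38
tcp_pos: [521.0, -267.4, 30.3]
eef_rot: [-3.138, -0.001, 1.406]
ft_force: [-8.8, 3.7, 10.6]
gripper_width: 22.1
grip_force: 30.0
```

Emit:
{"api": "arm_command", "payload": {
  "rows": [
    {"tx": 0.0003, "ty": 0.003, "tz": -0.001, "rx": 0, "ry": 0, "rz": 0, "grip": -1},
    {"tx": 0.0004, "ty": 0.003, "tz": 0, "rx": 0, "ry": 0, "rz": 0, "grip": -1},
    {"tx": 0.0004, "ty": 0.003, "tz": 0, "rx": 0, "ry": 0, "rz": 0, "grip": -1},
    {"tx": 0.0004, "ty": 0.003, "tz": 0, "rx": 0, "ry": 0, "rz": 0, "grip": -1},
    {"tx": 0, "ty": 0, "tz": 0, "rx": 0, "ry": 0, "rz": 0, "grip": -1}
  ]
}}

```text
t: 15.0
tcp_pos: [532.8, -267.7, 30.3]
eef_rot: [-3.137, -0.001, 1.406]
ft_force: [-8.7, 3.4, 5.3]
gripper_width: 22.0
grip_force: 30.0
```

Emit:
{"api": "arm_command", "payload": {
  "rows": [
    {"tx": 0.0004, "ty": 0.003, "tz": 0, "rx": 0, "ry": 0, "rz": 0, "grip": -1},
    {"tx": 0.0004, "ty": 0.003, "tz": 0, "rx": 0, "ry": 0, "rz": 0, "grip": -1},
    {"tx": 0.0003, "ty": 0.002, "tz": 0, "rx": 0, "ry": 0, "rz": 0, "grip": -1},
    {"tx": 0, "ty": 0, "tz": 0, "rx": 0, "ry": 0, "rz": 0, "grip": -1}
  ]
}}

```text
t: 15.5
tcp_pos: [540.5, -267.8, 30.3]
eef_rot: [-3.137, -0.001, 1.406]
ft_force: [-9.0, 2.7, 8.1]
gripper_width: 21.6
grip_force: 30.0
```

Emit:
{"api": "arm_command", "payload": {
  "rows": [
    {"tx": 0.0003, "ty": 0.002, "tz": 0, "rx": 0, "ry": 0, "rz": 0, "grip": -1},
    {"tx": 0.0003, "ty": 0.002, "tz": 0, "rx": 0, "ry": 0, "rz": 0, "grip": -1},
    {"tx": 0.0003, "ty": 0.002, "tz": 0, "rx": 0, "ry": 0, "rz": 0, "grip": -1},
    {"tx": 0, "ty": 0, "tz": 0, "rx": 0, "ry": 0, "rz": 0, "grip": -1}
  ]
}}

```text
t: 16.0
tcp_pos: [546.6, -267.9, 30.3]
eef_rot: [-3.137, -0.001, 1.406]
ft_force: [-9.7, 3.0, 7.1]
gripper_width: 21.8
grip_force: 30.0
```

Emit:
{"api": "arm_command", "payload": {
  "rows": [
    {"tx": 0.0002, "ty": 0.001, "tz": 0, "rx": 0, "ry": 0, "rz": 0, "grip": -1},
    {"tx": 0.0002, "ty": 0.001, "tz": 0, "rx": 0, "ry": 0, "rz": 0, "grip": -1},
    {"tx": 0, "ty": 0, "tz": 0, "rx": 0, "ry": 0, "rz": 0, "grip": -1}
  ]
}}

```text
t: 16.38
tcp_pos: [548.5, -267.9, 30.3]
eef_rot: [-3.137, -0.001, 1.406]
ft_force: [-9.1, 2.5, 7.4]
gripper_width: 21.7
grip_force: 30.0
```

Emit:
{"api": "arm_command", "payload": {
  "rows": [
    {"tx": 0.0002, "ty": 0.001, "tz": 0, "rx": 0, "ry": 0, "rz": 0, "grip": -1},
    {"tx": 0.0001, "ty": 0.001, "tz": 0, "rx": 0, "ry": 0, "rz": 0, "grip": -1},
    {"tx": 0, "ty": 0, "tz": 0, "rx": 0, "ry": 0, "rz": 0, "grip": -1}
  ],
  "force": 45
}}

```text
t: 16.75
tcp_pos: [550.5, -267.9, 30.3]
eef_rot: [-3.136, -0.001, 1.406]
ft_force: [-10.4, 3.0, 7.0]
gripper_width: 21.8
grip_force: 45.0
```

Emit:
{"api": "arm_command", "payload": {
  "rows": [
    {"tx": 0.0001, "ty": 0.001, "tz": 0, "rx": 0, "ry": 0, "rz": 0, "grip": -1},
    {"tx": 0, "ty": 0, "tz": 0, "rx": 0, "ry": 0, "rz": 0, "grip": -1}
  ]
}}

```text
t: 17.0
tcp_pos: [550.9, -267.9, 30.3]
eef_rot: [-3.135, -0.001, 1.406]
ft_force: [-12.4, 4.0, 9.5]
gripper_width: 21.6
grip_force: 45.0
```

Rising now, so it is getting tight. One more mm at a time until about 22–25 N.

Emit:
{"api": "arm_command", "payload": {
  "rows": [
    {"tx": 0, "ty": 0.001, "tz": 0, "rx": 0, "ry": 0, "rz": 0, "grip": -1},
    {"tx": 0, "ty": 0.001, "tz": 0, "rx": 0, "ry": 0, "rz": 0, "grip": -1},
    {"tx": 0, "ty": 0, "tz": 0, "rx": 0, "ry": 0, "rz": 0, "grip": -1}
  ]
}}

```text
t: 17.38
tcp_pos: [551.0, -267.9, 30.3]
eef_rot: [-3.131, -0.002, 1.406]
ft_force: [-20.6, 4.4, 15.1]
gripper_width: 21.5
grip_force: 45.0
```

Emit:
{"api": "arm_command", "payload": {
  "rows": [
    {"tx": 0, "ty": 0.001, "tz": 0, "rx": 0, "ry": 0, "rz": 0, "grip": -1},
    {"tx": 0, "ty": 0.001, "tz": 0, "rx": 0, "ry": 0, "rz": 0, "grip": -1},
    {"tx": 0, "ty": 0, "tz": 0, "rx": 0, "ry": 0, "rz": 0, "grip": -1}
  ]
}}

```text
t: 17.75
tcp_pos: [551.0, -267.9, 30.2]
eef_rot: [-3.126, -0.002, 1.406]
ft_force: [-28.2, 5.9, 20.8]
gripper_width: 21.9
grip_force: 45.0
```

Tight: the wedge stopped at depth ≈101.5 mm under about 29 N. I'll ease the preload, open and lift.

Emit:
{"api": "arm_command", "payload": {
  "rows": [
    {"tx": 0, "ty": -0.003, "tz": 0, "rx": 0, "ry": 0, "rz": 0, "grip": -1},
    {"tx": 0, "ty": 0, "tz": 0, "rx": 0, "ry": 0, "rz": 0, "grip": -0.1},
    {"tx": 0, "ty": 0, "tz": 0, "rx": 0, "ry": 0, "rz": 0, "grip": -0.1},
    {"tx": 0, "ty": 0, "tz": 0, "rx": 0, "ry": 0, "rz": 0, "grip": -0.1},
    {"tx": 0, "ty": 0, "tz": 0, "rx": 0, "ry": 0, "rz": 0, "grip": -0.1},
    {"tx": 0, "ty": 0, "tz": -0.02, "rx": 0, "ry": 0, "rz": 0, "grip": -0.1},
    {"tx": 0, "ty": 0, "tz": -0.05, "rx": 0, "ry": 0, "rz": 0, "grip": -0.1},
    {"tx": 0, "ty": 0, "tz": -0.05, "rx": 0, "ry": 0, "rz": 0, "grip": 0.2},
    {"tx": 0, "ty": 0, "tz": 0, "rx": 0, "ry": 0, "rz": 0, "grip": 0.4}
  ]
}}

```text
t: 18.88
tcp_pos: [558.3, -271.3, 158.8]
eef_rot: [3.13, 0.005, 1.406]
ft_force: [-0.3, -0.6, 0.7]
gripper_width: 52.3
grip_force: 0.0
```

```bash
sed -i 's#^a=\[\]#a=[]#' look.py; python3 look.py pics/f1.png; python3 plan.py 625.3 161 140 2.2 9 0.4
```

```text
[ 555.33019665 -269.4140264   152.96754486]
[{"tx": 0.048, "ty": -0.0, "tz": 0.001, "rx": 0.0, "ry": 0.0, "rz": -5.1, "grip": 0.4}, {"tx": 0.049, "ty": 0.004, "tz": 0.002, "rx": 0.0, "ry": 0.0, "rz": -5.1, "grip": 0.4}, {"tx": 0.047, "ty": 0.008, "tz": 0.001, "rx": 0.0, "ry": 0.0, "rz": -5.1, "grip": 0.4}, {"tx": 0.047, "ty": 0.013, "tz": 0.002, "rx": 0.0, "ry": 0.0, "rz": -5.1, "grip": 0.4}, {"tx": 0.046, "ty": 0.017, "tz": 0.001, "rx": 0.0, "ry": 0.0, "rz": -5.1, "grip": 0.4}, {"tx": 0.044, "ty": 0.02, "tz": 0.001, "rx": 0.0, "ry": 0.0, "rz": -5.1, "grip": 0.4}, {"tx": 0.041, "ty": 0.025, "tz": 0.002, "rx": 0.0, "ry": 0.0, "rz": -5.1, "grip": 0.4}, {"tx": 0.04, "ty": 0.028, "tz": 0.001, "rx": 0.0, "ry": 0.0, "rz": -5.1, "grip": 0.4}, {"tx": 0.0367, "ty": 0.0314, "tz": 0.0014, "rx": 0.0, "ry": 0.0, "rz": -5.1, "grip": 0.4}]
t 18.975 end [625.3 161.  140. ] [3.141e+00 3.000e-03 2.207e+00] j [-0.58  0.26  1.62  0.    1.26 -0.41]
```

View pics/f1.png

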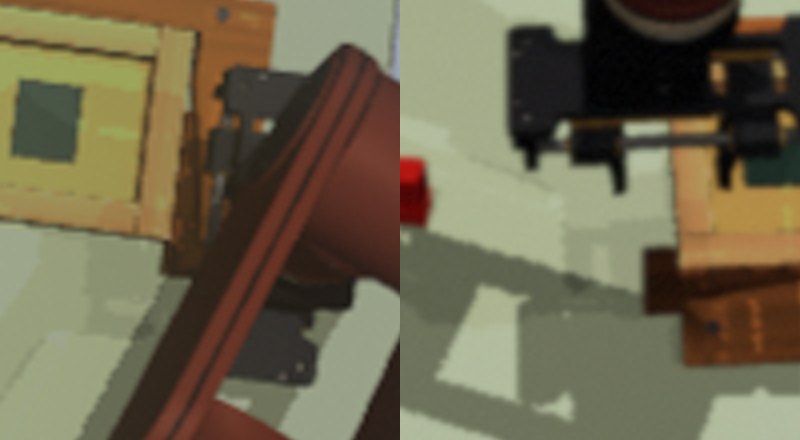

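The wedge is fully in, with only the head outside the mouth at px (665,280) in the right panel. The gripper is clear above. Moving over the selector.

Emit:
{"api": "arm_command", "payload": {
  "rows": [
    {"tx": 0.048, "ty": 0, "tz": 0.001, "rx": 0, "ry": 0, "rz": -5.1, "grip": 0.6},
    {"tx": 0.049, "ty": 0.004, "tz": 0.002, "rx": 0, "ry": 0, "rz": -5.1, "grip": 0.6},
    {"tx": 0.047, "ty": 0.008, "tz": 0.001, "rx": 0, "ry": 0, "rz": -5.1, "grip": 0.6},
    {"tx": 0.047, "ty": 0.013, "tz": 0.002, "rx": 0, "ry": 0, "rz": -5.1, "grip": 0.6},
    {"tx": 0.046, "ty": 0.017, "tz": 0.001, "rx": 0, "ry": 0, "rz": -5.1, "grip": 0.6},
    {"tx": 0.044, "ty": 0.02, "tz": 0.001, "rx": 0, "ry": 0, "rz": -5.1, "grip": 0.6},
    {"tx": 0.041, "ty": 0.025, "tz": 0.002, "rx": 0, "ry": 0, "rz": -5.1, "grip": 0.6},
    {"tx": 0.04, "ty": 0.028, "tz": 0.001, "rx": 0, "ry": 0, "rz": -5.1, "grip": 0.6},
    {"tx": 0.0367, "ty": 0.0314, "tz": 0.0014, "rx": 0, "ry": 0, "rz": -5.1, "grip": 0.6},
    {"tx": 0, "ty": 0, "tz": 0, "rx": 0, "ry": 0, "rz": 0, "grip": 0.6},
    {"tx": 0, "ty": 0, "tz": 0, "rx": 0, "ry": 0, "rz": 0, "grip": 0.6},
    {"tx": 0, "ty": 0, "tz": 0, "rx": 0, "ry": 0, "rz": 0, "grip": 0.6}
  ]
}}

```text
t: 20.48
tcp_pos: [624.2, 160.1, 138.0]
eef_rot: [-3.14, -0.0, 2.205]
ft_force: [0.2, 0.5, 0.6]
gripper_width: 69.6
grip_force: 0.0
```

```bash
python3 plan.py 625.3 161 78 2.207 4 0.6; python3 - <<'E'
from h import *
from cell import cams
T,Sd=[cams.capture(n) for n in("top","side")]
o=[(T,net("screen_frame",T,(318,162))[0]),(Sd,net("screen_frame",Sd,(298,267))[0])]
for k in (o,o[:1],o[1:]):
    F,e=fit(k,FRAME,[658,-187,-.165]); z=[656.4,-195.8,-.165]
    print(F.round(3),e.round(3),((F[:2]-z[:2])@np.array([[np.cos(z[2]),-np.sin(z[2])],[np.sin(z[2]),np.cos(z[2])]])).round(1))
# selector top from side
m,b=net("selector_grip",Sd,(259,165)); print(b, "pred",proj(Sd,[[625.3,161,107],[625.3,161,74]]).round(1))
E
```

```text
[{"tx": 0.0, "ty": 0.0, "tz": 0.015, "rx": -0.0, "ry": -0.0, "rz": -0.0, "grip": 0.6}, {"tx": 0.0, "ty": 0.001, "tz": 0.015, "rx": -0.0, "ry": -0.0, "rz": -0.0, "grip": 0.6}, {"tx": 0.0, "ty": 0.0, "tz": 0.015, "rx": -0.0, "ry": -0.0, "rz": -0.0, "grip": 0.6}, {"tx": 0.0001, "ty": 0.0005, "tz": 0.015, "rx": -0.0, "ry": -0.0, "rz": -0.0, "grip": 0.6}]
t 20.475 end [625.3 161.   78. ] [-3.14  -0.     2.205] j [ 0.13  0.34  1.55 -0.    1.26 -0.5 ]
[ 6.58886e+02 -1.83878e+02 -1.63000e-01] 0.131 [ 0.5 12.2]
[ 6.58574e+02 -1.85102e+02 -1.56000e-01] 0.031 [ 0.4 10.9]
[ 6.60564e+02 -1.76686e+02 -1.69000e-01] 0.084 [ 1.  19.5]
[282.4, 296.5, 46.1, 13.8] pred [[258.2 159. ]
 [258.2 166.4]]
```

The frame moved about 2.8 mm towards the fence, to jig y ≈ 10.9, so it is pressed against it. The arm blocks the side view. Descending on the selector.

Emit:
{"api": "arm_command", "payload": {
  "rows": [
    {"tx": 0, "ty": 0.0013, "tz": 0.02, "rx": 0, "ry": 0, "rz": 0, "grip": 0.6},
    {"tx": 0, "ty": 0, "tz": 0.02, "rx": 0, "ry": 0, "rz": 0, "grip": 0.6},
    {"tx": 0, "ty": 0, "tz": 0.014, "rx": 0, "ry": 0, "rz": 0, "grip": 0.6},
    {"tx": 0, "ty": 0, "tz": 0.006, "rx": 0, "ry": 0, "rz": 0, "grip": 0.6},
    {"tx": 0, "ty": 0, "tz": 0, "rx": 0, "ry": 0, "rz": 0, "grip": 0.6},
    {"tx": 0, "ty": 0, "tz": 0, "rx": 0, "ry": 0, "rz": 0, "grip": 0.6}
  ]
}}

```text
t: 21.48
tcp_pos: [626.3, 162.3, 79.4]
eef_rot: [3.14, 0.001, 2.207]
ft_force: [-0.0, -0.3, 0.4]
gripper_width: 69.5
grip_force: 0.0
```

Emit:
{"api": "arm_command", "payload": {
  "rows": [
    {"tx": 0, "ty": 0, "tz": 0, "rx": 0, "ry": 0, "rz": 0, "grip": -1},
    {"tx": 0, "ty": 0, "tz": 0, "rx": 0, "ry": 0, "rz": 0, "grip": -1},
    {"tx": 0, "ty": 0, "tz": 0, "rx": 0, "ry": 0, "rz": 0, "grip": -1},
    {"tx": 0, "ty": 0, "tz": 0, "rx": 0, "ry": 0, "rz": 0, "grip": -1},
    {"tx": 0, "ty": 0, "tz": 0, "rx": 0, "ry": 0, "rz": 0, "grip": -1},
    {"tx": 0, "ty": 0, "tz": 0, "rx": 0, "ry": 0, "rz": 0, "grip": -1}
  ],
  "force": 15
}}

```text
t: 22.22
tcp_pos: [625.5, 162.0, 78.7]
eef_rot: [-3.141, -0.0, 2.206]
ft_force: [-1.6, -1.5, 1.3]
gripper_width: 37.4
grip_force: 15.0
```

Emit:
{"api": "arm_command", "payload": {
  "rows": [
    {"tx": 0, "ty": 0, "tz": 0, "rx": 0, "ry": 0, "rz": 0, "grip": -1},
    {"tx": 0, "ty": 0, "tz": 0.003, "rx": 0, "ry": 0, "rz": 0, "grip": -1},
    {"tx": 0, "ty": 0, "tz": 0.003, "rx": 0, "ry": 0, "rz": 0, "grip": -1},
    {"tx": 0, "ty": 0, "tz": 0.0025, "rx": 0, "ry": 0, "rz": 0, "grip": -1},
    {"tx": 0, "ty": 0, "tz": 0, "rx": 0, "ry": 0, "rz": 0, "grip": -1},
    {"tx": 0, "ty": 0, "tz": 0, "rx": 0, "ry": 0, "rz": 0, "grip": -1}
  ],
  "force": 40
}}

```text
t: 22.98
tcp_pos: [625.6, 162.0, 70.5]
eef_rot: [-3.141, 0.0, 2.207]
ft_force: [-5.0, -2.9, 7.1]
gripper_width: 37.1
grip_force: 40.0
```

Emit:
{"api": "arm_command", "payload": {
  "rows": [
    {"tx": 0, "ty": 0, "tz": 0.0006, "rx": 0, "ry": 0, "rz": 3, "grip": -1},
    {"tx": 0, "ty": 0, "tz": 0, "rx": 0, "ry": 0, "rz": 4, "grip": -1},
    {"tx": 0, "ty": 0, "tz": 0, "rx": 0, "ry": 0, "rz": 4, "grip": -1},
    {"tx": 0, "ty": 0, "tz": 0, "rx": 0, "ry": 0, "rz": 0, "grip": -1}
  ]
}}

```text
t: 23.48
tcp_pos: [625.8, 162.2, 70.1]
eef_rot: [3.141, 0.0, 2.014]
ft_force: [-4.4, -1.6, 7.6]
gripper_width: 36.7
grip_force: 40.0
```

```bash
python3 -c "
from cell import sensors
s=sensors.observe();print(s['torque'],s['ft_force'],s['tcp_pos'],s['eef_rot'])"
```

```text
[-0.36772367  0.7680667  -0.05438639] [-4.42849141 -1.57923443  7.57493729] [625.8336139  162.16608438  70.10317996] [3.14134641e+00 1.45889106e-04 2.01366996e+00]
```

It turns freely. Remaining 49°.

Emit:
{"api": "arm_command", "payload": {
  "rows": [
    {"tx": 0, "ty": 0, "tz": 0, "rx": 0, "ry": 0, "rz": 8, "grip": -1},
    {"tx": 0, "ty": 0, "tz": 0, "rx": 0, "ry": 0, "rz": 8, "grip": -1},
    {"tx": 0, "ty": 0, "tz": 0, "rx": 0, "ry": 0, "rz": 8, "grip": -1},
    {"tx": 0, "ty": 0, "tz": 0, "rx": 0, "ry": 0, "rz": 8, "grip": -1},
    {"tx": 0, "ty": 0, "tz": 0, "rx": 0, "ry": 0, "rz": 8, "grip": -1},
    {"tx": 0, "ty": 0, "tz": 0, "rx": 0, "ry": 0, "rz": 6, "grip": -1},
    {"tx": 0, "ty": 0, "tz": 0, "rx": 0, "ry": 0, "rz": 3, "grip": -1},
    {"tx": 0, "ty": 0, "tz": 0, "rx": 0, "ry": 0, "rz": 0, "grip": -1},
    {"tx": 0, "ty": 0, "tz": 0, "rx": 0, "ry": 0, "rz": 0, "grip": -1}
  ]
}}

```text
t: 24.6
tcp_pos: [626.9, 162.2, 70.6]
eef_rot: [3.139, -0.001, 1.159]
ft_force: [-2.2, -2.9, 6.9]
gripper_width: 37.3
grip_force: 40.0
```

```bash
python3 -c "
from cell import sensors
s=sensors.observe();print(s['torque'],s['ft_force'],s['tcp_pos'],s['eef_rot'])"
```

```text
[-0.42126442  0.40891868 -0.0009086 ] [-2.22604095 -2.87976719  6.93791075] [626.89058289 162.19074055  70.63733632] [ 3.13925061e+00 -1.21254199e-03  1.15914793e+00]
```

Emit:
{"api": "arm_command", "payload": {
  "rows": [
    {"tx": 0, "ty": 0, "tz": -0.003, "rx": 0, "ry": 0, "rz": 0, "grip": -1},
    {"tx": 0, "ty": 0, "tz": -0.003, "rx": 0, "ry": 0, "rz": 0, "grip": -1},
    {"tx": 0, "ty": 0, "tz": -0.003, "rx": 0, "ry": 0, "rz": 0, "grip": -1},
    {"tx": 0, "ty": 0, "tz": 0, "rx": 0, "ry": 0, "rz": 0, "grip": -1}
  ]
}}

```text
t: 25.1
tcp_pos: [626.8, 162.2, 78.7]
eef_rot: [3.139, -0.001, 1.159]
ft_force: [3.4, -0.7, 1.2]
gripper_width: 36.8
grip_force: 40.0
```

Emit:
{"api": "arm_command", "payload": {
  "rows": [
    {"tx": 0, "ty": 0, "tz": 0, "rx": 0, "ry": 0, "rz": 0, "grip": 0.6},
    {"tx": 0, "ty": 0, "tz": 0, "rx": 0, "ry": 0, "rz": 0, "grip": 0.6},
    {"tx": 0, "ty": 0, "tz": 0, "rx": 0, "ry": 0, "rz": 0, "grip": 0.6},
    {"tx": 0, "ty": 0, "tz": 0, "rx": 0, "ry": 0, "rz": 0, "grip": 0.6},
    {"tx": 0, "ty": 0, "tz": -0.02, "rx": 0, "ry": 0, "rz": 0, "grip": 0.6},
    {"tx": 0, "ty": 0, "tz": -0.05, "rx": 0, "ry": 0, "rz": 0, "grip": 0.6},
    {"tx": 0, "ty": 0, "tz": -0.05, "rx": 0, "ry": 0, "rz": 0, "grip": 0.6},
    {"tx": 0, "ty": 0, "tz": -0.03, "rx": 0, "ry": 0, "rz": 0, "grip": 0.6},
    {"tx": -0.05, "ty": -0.05, "tz": 0, "rx": 0, "ry": 0, "rz": 0, "grip": 0.6},
    {"tx": -0.05, "ty": -0.05, "tz": 0, "rx": 0, "ry": 0, "rz": 0, "grip": 0.6},
    {"tx": -0.02, "ty": -0.05, "tz": 0, "rx": 0, "ry": 0, "rz": 0, "grip": 0.6},
    {"tx": 0, "ty": 0, "tz": 0, "rx": 0, "ry": 0, "rz": 0, "grip": 0.6}
  ]
}}

```text
t: 26.6
tcp_pos: [452.5, 118.3, 229.4]
eef_rot: [3.141, -0.0, 1.16]
ft_force: [0.1, -0.6, 0.0]
gripper_width: 69.3
grip_force: 0.0
```

```bash
python3 - <<'E'
from h import *
from cell import cams
T,Sd=[cams.capture(n) for n in("top","side")]
u=lambda p,x,y,w_,h_:cv2.resize(p["frame"][y:y+h_,x:x+w_,::-1],(400,300),interpolation=cv2.INTER_CUBIC)
cv2.imwrite("pics/z.png",np.vstack([np.hstack([u(T,165,140,80,60),u(Sd,220,140,80,60)]),np.hstack([u(T,270,110,120,90),u(Sd,240,225,120,90)])]))
for p,c in((T,(318,162)),(Sd,(298,267))):
    F,e=fit([(p,net("screen_frame",p,c)[0])],FRAME,[658,-187,-.165]); z=[656.4,-195.8,-.165]
    print(F.round(3),e.round(3),((F[:2]-z[:2])@np.array([[np.cos(z[2]),-np.sin(z[2])],[np.sin(z[2]),np.cos(z[2])]])).round(1))
E
```

```text
[ 6.58641e+02 -1.86061e+02 -1.65000e-01] 0.033 [ 0.6 10. ]
[ 6.60707e+02 -1.77013e+02 -1.65000e-01] 0.081 [ 1.2 19.2]
```

View pics/z.png

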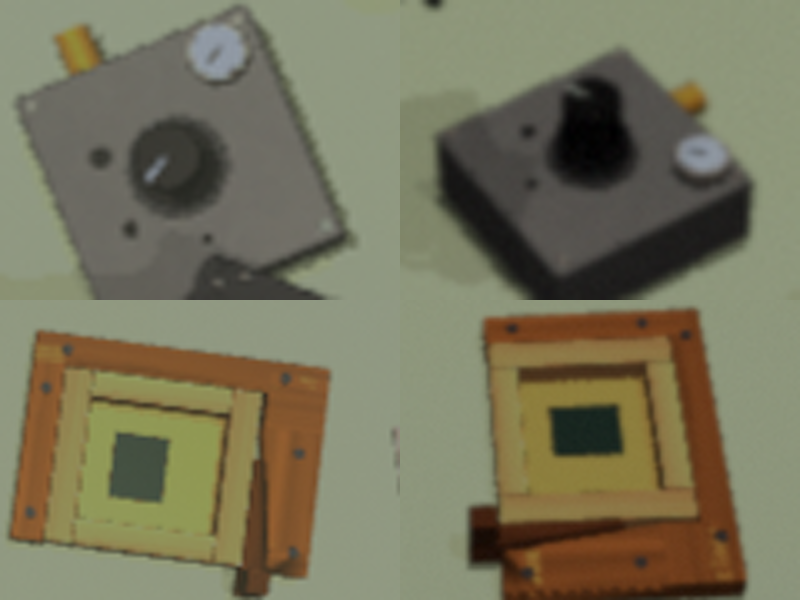

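The white line points at the middle dot (line (155,170), dot (130,228), parallax included) and the selector is out. The frame is against the fence (jig y = 10.0), the wedge is tight with only its head out, and the robot is clear.

```bash
python3 -c "
from cell import hand_in
print(hand_in())"
```

```text
the job is handed in; nothing more can be done
None
```

The job is handed in after about 27 s of robot time: the wedge is tight with the frame against the fence, the selector is out at the middle dot, everything is released, and the arm stayed clear of the ink tub, squeegee and ink knife throughout (I did not check those three in a final picture).

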